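# Warm the honey and refit the warmer's knob

### The arm

A 7-joint arm with a two-finger parallel gripper is mounted at the origin on the work surface. World frame = base frame: x ahead of the robot, y to its left, z up, the work surface at z = 0. Lengths are in m, angles in rad, forces in N, time in s.
With the tool pointing down it reaches from about 0.425 to 0.875 m from the base axis. Payload 4.7 kg.
Tool frame: the origin (TCP) lies midway between the tips of the shut fingers; the grasp point (between the pads) lies 19 mm behind it; z points along the fingers, y is the line along which they close (so a half turn about z gives the same grasp; the last joint's range is limited). The gripper opens to 87 mm and grips with 3 to 60 N. Pads are 19 mm wide; open, the fingers measure 117 mm over their backs; the gripper's body (75 mm by 190 mm) begins 51 mm behind the grasp point.
Start: joints at [-1.246, 0.321, -0.07, 1.45, 0.023, 1.371, -0.057], TCP at [0.199, 0.619, 0.223] pointing down, gripper open.
Joint ranges: [-2.86, 2.86], [-0.3, 2.09], [-1.38, 1.24], [0.06, 2.45], [-1.56, 4.7], [0.09, 2.05], [-2.69, 2.69]. Speed limits (rad/s): [2.57, 2.57, 3.14, 3.14, 3.14, 3.14, 3.14].

### API

Orientations are given as a rotation vector (axis times angle).
In Python, from bench import ctrl gives the robot as it stands. The module is installed in compiled form; this text tells all that it offers.
- The arm moves only by the shell command python3 -m handwheel 'ROWS' [FORCE]. ROWS is JSON, a list of rows, each a list of 7 numbers: the finger opening in m, from 0 to 0.087, then the shift along the tool's x, y, z in m, then the turn, a rotation vector about the tool's x, y, z in degrees. A call has 1 to 12 rows; each row shifts and turns the commanded pose from where the row before left it, along the tool's axes as they then stand; what a row does not reach is not made up. A row lasts 1/8 s, in which the tool goes at most 62.5 mm and 10.7 degrees, less where a joint would pass 70% of its speed; a pose out of reach is approached as far as the arm can. A call is refused whole if a number of a shift passes 0.0625 or a number of a turn 10.7, either way. A call with a gripper value outside its range is refused whole. The fingers move at their own pace and stop on an object; FORCE is the grip in N (left out, the last holds). Time passes only in rows, so rows that do not move let the fingers close. It gives the time, the measured TCP pose, the force, the opening and the grip force at its end, in the units of the state.
- ctrl.get_state(): the state, without advancing time (a new reading comes with each control period).
- ctrl.get_image(name): name is "scene" or "top"; returns (picture, depth): 400x640x3 uint8, blue, green, red; 400x640 float32, m along the optical axis (not along the pixel's ray), 0 where there is no reading.
- ctrl.camera_info(name): a dict with "intrinsics" (3x3 intrinsics, pixels), "R" (3x3) and "t" (3): a world point X has camera coordinates R X + t. Camera axes: x right, y down, z forward; pixel columns grow to the right and rows downward; lengths in m; the calibration is good to about 2 mm. A picture is of the moment at which its call begins. camera_info takes no time and is no camera call.
- ctrl.close_job(): hands the job in; it is judged then, once.
The state is a dict: "time": time; "joint_positions": joint angles; "qd": joint speeds; "joint_torque": joint torques, N m; "position": TCP position; "tool_rot": TCP orientation; "ft_force": force on the tool from outside, world axes, zero at the start; "torque": the same for the moment, N m; "grip_width": opening from 0.0 (shut) to 1.0 (fully open); "grip_force": force on a finger pad.
Only numpy, scipy, OpenCV 4.12 (cv2) and the standard library are available. Lean on these libraries where they do the work, as an engineer would, in place of code of your own. Each camera call takes 0.05 s, during which the arm holds its last target. There are 200 camera calls.

### The job

Stand the small honey jar upright in the open warming drawer, let go of it and slide the drawer fully shut. Then take the loose black knob, turn it so that its D-shaped bore matches the D-shaft on top of the warmer, push it all the way onto the shaft, and press knob and shaft down against the spring and keep them pressed: finish while still holding the knob down. Leave the other things on the counter and on the warmer where they are.

Things in the scene. Friction and masses are not known exactly. Their poses are not given: they have to be found in the camera images.
- jar: small squat honey jar of amber glass with a brass-coloured lid, 54 mm across, 60 mm high, standing upright on the counter; origin at the centre of its underside, z up. It stands on one side of the warmer's drawer, the knob on the other.
- knob: loose black cooker knob, upright on the counter: disc 42 mm across, 16 mm high; on it a grip bar 12 mm wide, 40 mm long, its top 34 mm above the underside. Origin on the axis at the underside, z up, x along the bar to its tapered pointer end (white line). D bore from below, 13 mm deep: 16.4 mm circle, its flat 4.7 mm from the axis on the pointer (+x) side; 1.2 mm clearance.
- shaft_top (a point): top centre of the bare steel D-shaft upright on the warmer, 20 mm above its top plate: 14 mm diameter, flat 3.5 mm from the axis, last 2 mm bevelled, does not turn. z up, x square out of the flat. The knob fits when its x axis agrees with this one (about 0.2 rad); fully on, its underside is 13 mm below this point, 7 mm above the plate.
- shaft (a joint): how far the shaft is pressed down, m: 0 free, 0.005 at its stop. A spring holds it up: it begins to move at about 4 N and reaches the stop at about 8 N; it springs back when let go.
- warmer: the warming drawer unit, a fixed aluminium box 220 mm deep (x), 240 mm wide (y), 120 mm high; origin at the centre of its underside, its front (drawer side) faces its own -x, towards the robot. The shaft stands on its top 45 mm before the centre (at x = -0.045, y = 0).
- drawer (a joint): how far the drawer is open, m: 0 shut, starts part open (0.11 to 0.14), slides along the warmer's x with about 1.5 N of friction.
- drawer_in (a point): on the drawer floor, 16 mm above the counter, mid width, 60 mm behind the outer face of the drawer front: a good place for the jar. Axes as the warmer's. Front 12 mm thick, top edge 99 mm above the counter; the tray reaches 48 mm ahead of this point (to the robot), 132 mm behind it (there under the shell), 192 mm wide, walls 52 mm above the counter.
- drawer_lip (a point): middle of the front edge of the lip (a black ledge 120 mm long, 12 mm high, 16 mm proud of the drawer front, 84 to 96 mm above the counter) near the top of the drawer front: push here to shut the drawer. Axes as the warmer's.
- tall_jar: large bystander jar, 80 mm across, 150 mm high, steel lid; bystander, to be left where it is
- spice_can: small pale can with a paper label, 44 mm across, 55 mm high; bystander, to be left where it is
- sauce_bottle: slim glass bottle, 56 mm across, 170 mm high; bystander, to be left where it is
- ramekin: open white ceramic cup, 70 mm across, 40 mm high; bystander, to be left where it is
- tea_tin: dark flat box 70 x 50 x 40 mm lying on the rear left part of the warmer's top; bystander, to be left where it is
- spoon: wooden spoon, 220 mm long, lying far out on the right side of the counter; bystander, to be left where it is

How it is judged:
By the outcome, as a careful person would: the job done as asked, in the order asked, and still so for the second after the job is handed in, while the arm keeps its last pose, push and grip.
It also fails if it takes over 72 s, if anything falls off the work surface, if the arm or the gripper's body presses on something with over 40 N, if the wrist force passes 120 N, or if a joint passes its speed limit or range.

## Working session

There is one attempt and no reset: what is moved stays moved. The work goes in short steps, Python scripts to look and compute and a shell command to move; the robot and the scene stay as the last step left them, time stands still between calls to the robot, and variables do not carry over. Pictures are saved under pics/ and viewed, at most 10 in all, crops included, and the job is handed in when it is done.

```bash
mkdir -p pics
cat > h.py <<'E'
import numpy as np, cv2
from bench import ctrl
from scipy.spatial.transform import Rotation as Ro
def grab(n):
    im,d=ctrl.get_image(n); c=ctrl.camera_info(n)
    return im,d,np.array(c["intrinsics"]),np.array(c["R"]),np.array(c["t"])
def ray(K,R,t,u,v,z):
    d=R.T@np.linalg.inv(K)@[u,v,1.]; o=-R.T@t
    return o+d*(z-o[2])/d[2]
def cloud(d,K,R,t):
    v,u=np.mgrid[:d.shape[0],:d.shape[1]]
    P=np.stack([(u-K[0,2])/K[0,0]*d,(v-K[1,2])/K[1,1]*d,d],-1)
    return (P-t)@R
def proj(K,R,t,X):
    p=K@(R@np.array(X)+t); return p[:2]/p[2]
def st():
    s=ctrl.get_state(); print({k:np.round(s[k],4).tolist() for k in ("time","position","tool_rot","ft_force","grip_width","grip_force","joint_positions")})
    return s
E
python3 - <<'E'
from h import *
s=st(); print(Ro.from_rotvec(s["tool_rot"]).as_matrix().round(3))
for n in("scene","top"):
    im,d,K,R,t=grab(n); cv2.imwrite(f"pics/{n}0.png",im); np.save(f"{n}0.npy",d); print(n,K.round(1).tolist(),(-R.T@t).round(3),R.round(2).tolist())
E
```

```text
{'time': 0.0, 'position': [0.1987, 0.6183, 0.2215], 'tool_rot': [-0.4861, -3.1036, 0.003], 'ft_force': [-0.2727, -0.0772, 0.2562], 'grip_width': 1.0001, 'grip_force': 0.0, 'joint_positions': [-1.2459, 0.3218, -0.0701, 1.4517, 0.0226, 1.3708, -0.0569]}
[[-0.952  0.306 -0.   ]
 [ 0.306  0.952 -0.002]
 [-0.    -0.002 -1.   ]]
scene [[405.8, 0.0, 323.2], [0.0, 405.8, 194.5], [0.0, 0.0, 1.0]] [1.277 0.557 0.94 ] [[-0.67, 0.75, -0.01], [0.51, 0.44, -0.74], [-0.54, -0.49, -0.68]]
top [[425.0, 0.0, 324.9], [0.0, 425.0, 204.2], [0.0, 0.0, 1.0]] [ 0.452 -0.076  1.702] [[-0.02, -1.0, -0.0], [-1.0, 0.02, -0.09], [0.09, 0.0, -1.0]]
```

View pics/top0.png

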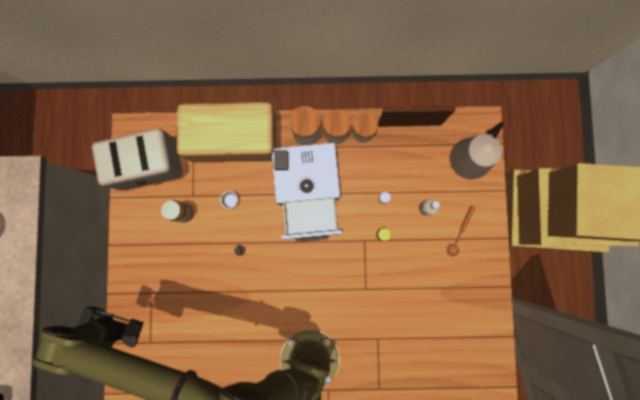

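View pics/scene0.png

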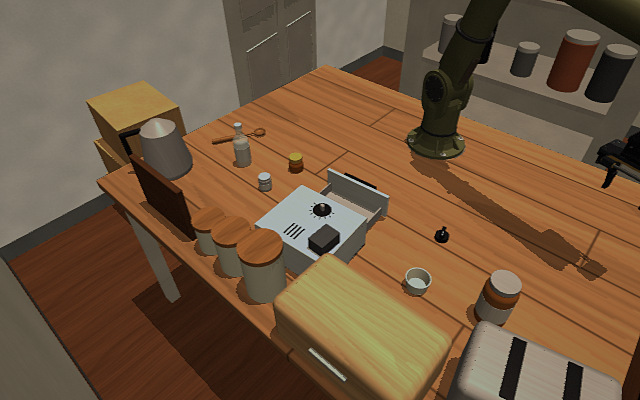

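The top view shows the jar at (384,234), knob (240,250), shaft (306,185), drawer front around (311,235) and spice can (385,198). In the scene view the jar is at (296,162), the knob at (442,235) and the shaft at (322,209). Next I'll measure these, with close crops.

```bash
cat > m.py <<'E'
from h import *
crops=[]
for n,boxes in(("scene",[(425,215,40,40),(295,185,60,45),(275,145,45,40)]),("top",[(225,235,30,30),(285,165,60,45),(370,220,30,30)])):
    im=cv2.imread(f"pics/{n}0.png"); d=np.load(f"{n}0.npy"); c=ctrl.camera_info(n); K,R,t=[np.array(c[k]) for k in("intrinsics","R","t")]
    P=cloud(d,K,R,t); P[d==0]=np.nan
    row=[cv2.resize(im[y:y+h,x:x+w],(260,260),interpolation=cv2.INTER_CUBIC) for x,y,w,h in boxes]; crops.append(np.hstack(row))
    reg=(P[...,0]>.35)&(P[...,0]<.95)&(abs(P[...,1])<.25)
    m=reg&(abs(P[...,2]-.12)<.008); q=P[m][:,:2].astype(np.float32)
    print(n,"top plate",m.sum(),np.median(P[m],0).round(3),[np.round(a,4) for a in cv2.minAreaRect(q)],np.percentile(P[m][:,2],[5,50,95]).round(4))
    print(" counter z",np.nanmedian(P[...,2][(P[...,0]>.3)&(P[...,0]<.45)&(abs(P[...,1])<.3)]))
    # knob & jar & shaft masks
    hsv=cv2.cvtColor(im,cv2.COLOR_BGR2HSV)
    for nm,mask,z in(("yellow",(hsv[...,0]>18)&(hsv[...,0]<36)&(hsv[...,1]>150)&(hsv[...,2]>90)&(P[...,2]>.045)&(P[...,2]<.075),.06),("knob",(hsv[...,2]<60)&(P[...,0]>.4)&(P[...,0]<.7)&(P[...,1]>.15)&(P[...,1]<.5),.02)):
        k,l,s_,cc=cv2.connectedComponentsWithStats(mask.astype(np.uint8))
        for i in range(1,k):
            if s_[i,4]>15: print(nm,s_[i],cc[i].round(1),ray(K,R,t,*cc[i],z).round(4),np.nanpercentile(P[l==i],[5,50,95],axis=0).round(3).tolist())
    for nm,xy in(("shaft",(306,184) if n=="top" else (322,208)),):
        print(nm,ray(K,R,t,*xy,.14).round(3))
cv2.imwrite("pics/crops0.png",np.vstack(crops))
E
python3 m.py
```

```text
scene top plate 4500 [ 0.733 -0.013  0.12 ] [array([ 0.7776, -0.0618]), array([0.3761, 0.3449]), np.float64(89.9958)] [0.1144 0.1199 0.1231]
 counter z 7.121105341491251e-07
yellow [289 153  13   8  86] [295.  156.3] [ 0.4845 -0.2965  0.06  ] [[0.466, -0.317, 0.057], [0.485, -0.296, 0.06], [0.504, -0.278, 0.063]]
knob [434 226  15  17 155] [441.3 235.7] [0.4395 0.2732 0.02  ] [[0.417, 0.255, 0.002], [0.439, 0.274, 0.016], [0.45, 0.287, 0.035]]
knob [489 278  12  18  57] [493.8 288.1] [0.5125 0.472  0.02  ] [[0.598, 0.465, 0.131], [0.615, 0.484, 0.139], [0.618, 0.499, 0.147]]
knob [474 284  22  38 227] [482.6 302.3] [0.5729 0.4691 0.02  ] [[0.598, 0.46, 0.008], [0.614, 0.471, 0.086], [0.623, 0.495, 0.115]]
shaft [0.677 0.007 0.14 ]
top top plate 3421 [ 0.717 -0.015  0.119] [array([ 0.7994, -0.021 ]), array([0.4048, 0.5245]), np.float64(37.4711)] [0.1135 0.1194 0.1252]
 counter z -0.00017768056365915564
shaft [ 0.67  -0.003  0.14 ]
```

View pics/crops0.png

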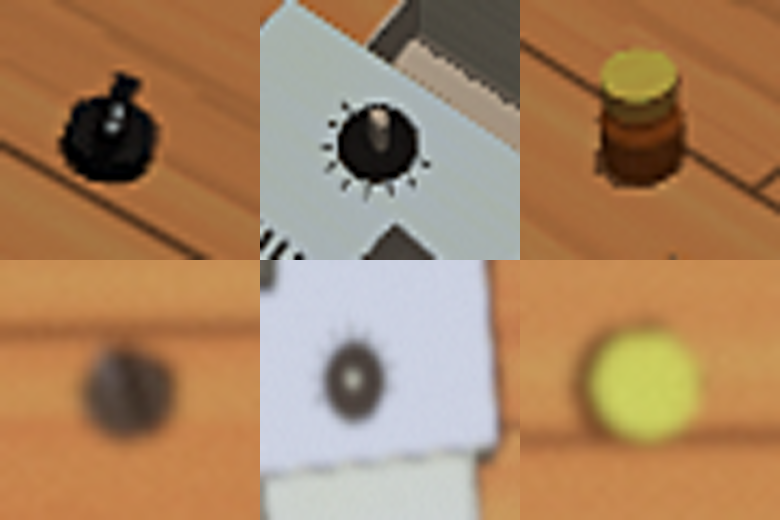

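```bash
cat > m2.py <<'E'
from h import *
out=[]
for n in("scene","top"):
    im=cv2.imread(f"pics/{n}0.png"); d=np.load(f"{n}0.npy"); c=ctrl.camera_info(n); K,R,t=[np.array(c[k]) for k in("intrinsics","R","t")]
    P=cloud(d,K,R,t); P[d==0]=np.nan; hsv=cv2.cvtColor(im,cv2.COLOR_BGR2HSV)
    reg=(P[...,0]>.56)&(P[...,0]<.88)&(abs(P[...,1])<.18)
    pl=(reg&(abs(P[...,2]-.12)<.012)&(hsv[...,1]<60)).astype(np.uint8)
    k,l,s_,cc=cv2.connectedComponentsWithStats(pl); i=1+np.argmax(s_[1:,4]); pl=(l==i).astype(np.uint8)
    ct=max(cv2.findContours(pl,0,2)[0],key=cv2.contourArea)
    w=np.array([ray(K,R,t,*p[0],.12)[:2] for p in ct],np.float32); r=cv2.minAreaRect(w)
    print(n,"plate",r,"\n",cv2.boxPoints(r).round(4).tolist())
    # height map of drawer area
    q=P[(P[...,0]>.45)&(P[...,0]<.62)&(abs(P[...,1])<.18)&(P[...,2]>.09)&(P[...,2]<.106)][:,:2].astype(np.float32); print(" front top",len(q),cv2.minAreaRect(q) if len(q)>4 else"")
    m=(hsv[...,0]>22)&(hsv[...,0]<36)&(hsv[...,1]>110)&(P[...,0]>.4)&(P[...,0]<.56)&(P[...,1]<-.25)&(P[...,1]>-.36)
    k,l,s_,cc=cv2.connectedComponentsWithStats(m.astype(np.uint8))
    for i in range(1,k):
        if s_[i,4]>15: print(" jar",s_[i],cc[i].round(1),ray(K,R,t,*cc[i],.06).round(4))
    m=(P[...,0]>.4)&(P[...,0]<.48)&(P[...,1]>.23)&(P[...,1]<.32)&(P[...,2]>.026)
    if m.any(): print(" knob bar pts",m.sum(),P[m].round(3).tolist()[:40])
    m=(hsv[...,2]<110)&(P[...,0]>.4)&(P[...,0]<.48)&(P[...,1]>.23)&(P[...,1]<.32); print(" knobmask",m.sum(),np.argwhere(m).mean(0)[::-1].round(1),ray(K,R,t,*np.argwhere(m).mean(0)[::-1],.016).round(4))
    for x,y,ww in ([(428,222,26),(308,195,28)] if n=="scene" else [(230,240,20),(296,175,20)]):
        g=im[y:y+ww,x:x+ww].astype(float); g=np.clip(255*(g/255)**.55,0,255).astype(np.uint8)
        out.append(cv2.resize(g,(390,290),interpolation=cv2.INTER_NEAREST))
    a=reg&(P[...,2]>.13)&(P[...,0]<.70)&(P[...,0]>.64)&(abs(P[...,1])<.05); print(" shaft pts",np.argwhere(a)[:,::-1].tolist()[:40],P[a].mean(0).round(4),P[a][:,2].max())
cv2.imwrite("pics/crops1.png",np.vstack([np.hstack(out[:2]),np.hstack(out[2:])]))
E
python3 m2.py
```

```text
scene plate ((0.7225688695907593, 0.005422666668891907), (0.21516895294189453, 0.2453327775001526), 4.597073554992676) 
 [[0.6054999828338623, 0.11909999698400497], [0.6251999735832214, -0.12549999356269836], [0.8396000266075134, -0.10819999873638153], [0.8199999928474426, 0.1362999975681305]]
 front top 407 ((0.5028572082519531, 0.018787920475006104), (0.274336576461792, 0.125393345952034), 63.623130798339844)
 jar [289 153  13   8  79] [295.1 156.2] [ 0.4835 -0.2972  0.06  ]
 knob bar pts 43 [[0.411, 0.261, 0.031], [0.415, 0.265, 0.037], [0.417, 0.263, 0.033], [0.414, 0.265, 0.032], [0.415, 0.269, 0.035], [0.415, 0.272, 0.037], [0.422, 0.263, 0.032], [0.421, 0.266, 0.033], [0.419, 0.268, 0.034], [0.419, 0.271, 0.036], [0.418, 0.273, 0.036], [0.426, 0.265, 0.033], [0.422, 0.267, 0.031], [0.424, 0.27, 0.035], [0.422, 0.273, 0.035], [0.429, 0.267, 0.032], [0.43, 0.27, 0.035], [0.428, 0.273, 0.035], [0.426, 0.275, 0.035], [0.439, 0.268, 0.037], [0.434, 0.27, 0.033], [0.431, 0.274, 0.035], [0.428, 0.276, 0.034], [0.442, 0.27, 0.036], [0.439, 0.272, 0.035], [0.437, 0.274, 0.036], [0.434,
[... 1441 characters left out ...]
69, 0.026], [0.43, 0.28, 0.03], [0.43, 0.274, 0.036], [0.43, 0.271, 0.032], [0.429, 0.267, 0.034], [0.426, 0.275, 0.032], [0.426, 0.27, 0.04], [0.425, 0.268, 0.028], [0.425, 0.264, 0.028], [0.422, 0.276, 0.029], [0.422, 0.271, 0.035], [0.422, 0.266, 0.037], [0.418, 0.276, 0.029], [0.418, 0.27, 0.037], [0.418, 0.267, 0.033], [0.418, 0.262, 0.041], [0.414, 0.271, 0.036], [0.414, 0.267, 0.036], [0.414, 0.263, 0.034], [0.41, 0.272, 0.027]]
 knobmask 63 [239.6 249.9] [0.4294 0.2686 0.016 ]
 shaft pts [[310, 178], [304, 185], [305, 185], [306, 185], [307, 185], [299, 186], [304, 186], [305, 186], [306, 186], [307, 186], [305, 187], [306, 187]] [ 6.659e-01 -5.000e-04  1.374e-01] 0.14507585733363654
```

View pics/crops1.png

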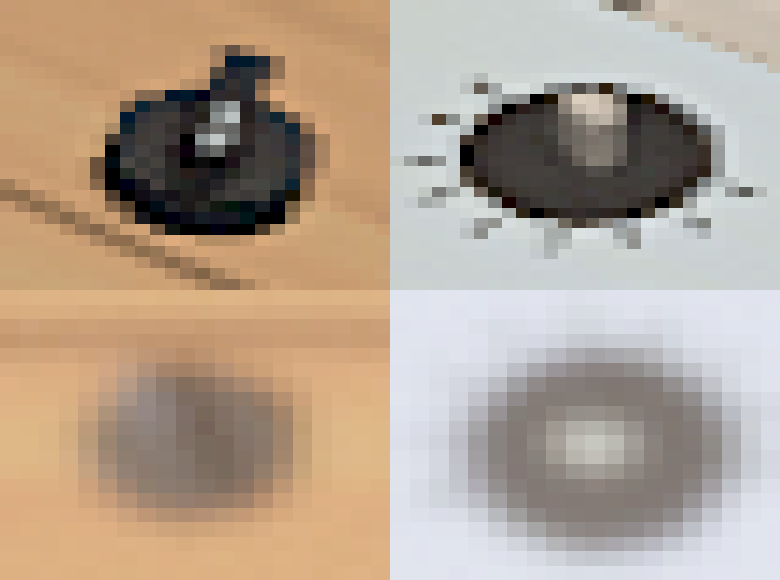

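The knob crop shows the white line on the camera side of the bar, so the pointer points roughly along +x, +20°. The shaft's D is barely resolved, so I'll take moments for it, plus the drawer opening.

```bash
cat > m3.py <<'E'
from h import *
yaw=np.deg2rad(4.63); ex=np.array([np.cos(yaw),np.sin(yaw)]); ey=np.array([-ex[1],ex[0]])
for n in("scene","top"):
    im=cv2.imread(f"pics/{n}0.png"); d=np.load(f"{n}0.npy"); c=ctrl.camera_info(n); K,R,t=[np.array(c[k]) for k in("intrinsics","R","t")]
    P=cloud(d,K,R,t); P[d==0]=np.nan; g=im.mean(2)
    # dial ring: dark on plate
    x,y,w,h=(308,195,28,28) if n=="scene" else (294,174,25,24)
    sub=g[y:y+h,x:x+w]; dk=(sub<(110 if n=="scene" else 150)).astype(np.uint8)
    k,l,s_,cc=cv2.connectedComponentsWithStats(dk); i=1+np.argmax(s_[1:,4])
    ct=max(cv2.findContours((l==i).astype(np.uint8),0,2)[0],key=cv2.contourArea); hull=cv2.convexHull(ct)
    w2=np.array([ray(K,R,t,p[0][0]+x,p[0][1]+y,.12)[:2] for p in hull],np.float32)
    e=cv2.minEnclosingCircle(w2); el=cv2.fitEllipse(hull); print(n,"ring",e,"ell",el[0][0]+x,el[0][1]+y,ray(K,R,t,el[0][0]+x,el[0][1]+y,.12).round(4))
    cx=ray(K,R,t,el[0][0]+x,el[0][1]+y,.12); cx[2]=.14; print(" proj shaft top",proj(K,R,t,cx).round(2), "base",proj(K,R,t,[*cx[:2],.12]).round(2))
    print(np.round(g[200:216,316:330] if n=="scene" else g[180:192,300:314]).astype(int))
    # drawer front
    a=(P[...,2]>.088)&(P[...,2]<.108)&(P[...,0]>.42)&(P[...,0]<.6)&(abs(P[...,1])<.16)
    print(" dr hist u", np.histogram(P[a][:,:2]@ex,np.arange(.43,.6,.01)), "v",np.percentile(P[a&(P[...,0]<.51)][:,:2]@ey,[1,99]))
    c0=np.array([.668,0])
    if n=="top": print(" col311",[(r,int(g[r,311]),round(float(P[r,311,0]),3),round(float(P[r,311,2]),3)) for r in range(195,245)])
    m=(P[...,0]>.4)&(P[...,0]<.48)&(P[...,1]>.23)&(P[...,1]<.32)&(P[...,2]>.029); q=P[m][:,:2]; vx,vy,x0,y0=cv2.fitLine(q.astype(np.float32),cv2.DIST_HUBER,0,.01,.01).ravel(); print(" bar",np.rad2deg(np.arctan2(vy,vx)),x0,y0, np.percentile((q-[x0,y0])@[vx,vy],[0,100]))
E
python3 m3.py
```

```text
scene ring ((0.66925048828125, -0.0008148280903697014), 0.03181196749210358) ell 321.9999294281006 210.03768062591553 [ 0.6682 -0.0015  0.12  ]
 proj shaft top [321.91 205.02] base [322.   210.04]
[[172 173 172 174 174 174 174 173 175 174 174 174 175 176]
 [175 175 175 176 178 177 178 178 176 177 175 175 174 175]
 [178 178 182 188 189 190 190 192 190 186 182 179 177 176]
 [193 196 177  88  71  28  59   6  67 149 162 194 184 178]
 [ 94  84   0   2  89 172 165 138  45   0   3  77 163 189]
 [  0   6   9  17  73 141 165 148  93   6  10   2  39 131]
 [ 12  18  17  21  44  77 120 133  78   7  16  15   6  43]
 [ 18  19  18  24  40  54  73  54  40  12  19  19  15   6]
 [ 19  19  15  18  43  50  59  62  45  16  19  19  18  11]
 [ 20  20  18  16  29  54  62  65  45  15  21  18  17  16]
 [ 21  20  21  15  20  41  69  66  36  15  21  21  18  17]
 [ 20  21  21  22  19  20  29  27  15  20  21  21  19  13]
 [ 20  20  21  20  21  19  19  19  20  19  19  20  15   5]
 [ 12  18  19  19  18  20  21  19  18  19  20  13   6  42]
 [  1  10  16  20  19  16  17  20  19  15  10   0  10 109]
 [123   8   0   4 
[... 2166 characters left out ...]
, (220, 210, 0.543, 0.014), (221, 209, 0.539, 0.013), (222, 206, 0.534, 0.021), (223, 209, 0.531, 0.012), (224, 208, 0.527, 0.014), (225, 209, 0.523, 0.016), (226, 207, 0.519, 0.017), (227, 208, 0.515, 0.013), (228, 207, 0.511, 0.018), (229, 205, 0.507, 0.02), (230, 202, 0.503, 0.01), (231, 182, 0.499, 0.014), (232, 160, 0.495, 0.018), (233, 172, 0.489, 0.097), (234, 193, 0.486, 0.095), (235, 180, nan, nan), (236, 136, 0.478, 0.104), (237, 92, 0.474, 0.1), (238, 76, 0.471, 0.094), (239, 80, 0.467, 0.093), (240, 93, 0.463, 0.097), (241, 102, 0.46, 0.002), (242, 113, 0.456, -0.0), (243, 128, 0.452, -0.001), (244, 136, 0.448, 0.003)]
 bar 19.231167 0.42765272 0.2713412 [-0.01571013  0.01909039]
```

```bash
cat > plan.py <<'E'
# python3 plan.py x,y,z,yaw,n ...  yaw: world angle (deg) of tool x; prints rows (tool frame, rounded)
import sys; from h import *
s=st(); p=np.array(s["position"]); M=Ro.from_rotvec(s["tool_rot"]).as_matrix(); yaw=np.rad2deg(np.arctan2(M[1,0],M[0,0])); print("yaw",yaw.round(2),"tilt",M[:2,2].round(4))
for a in sys.argv[1:]:
    g=np.array([float(v) for v in a.split(",")]); n=int(g[4]); dy=(g[3]-yaw+180)%360-180
    p0=p.copy(); y0=yaw; rows=[]
    for i in range(1,n+1):
        c,s_=np.cos(np.deg2rad(yaw)),np.sin(np.deg2rad(yaw)); Rt=np.array([[c,s_,0],[s_,-c,0],[0,0,-1]])
        d=np.round(Rt.T@(p0+(g[:3]-p0)*i/n-p),4 if n<3 else 3); t=round(-(y0+dy*i/n-yaw),1)
        p=p+Rt@d; yaw-=t; rows.append([*d.tolist(),t])
    print(a,"\n ",rows)
E
python3 - <<'E'
from h import *
im=cv2.imread("pics/top0.png").mean(2); w=np.clip(im[182:190,301:312]-72,0,None); m=cv2.moments(w.astype(np.float32))
print(m["m10"]/m["m00"]+301,m["m01"]/m["m00"]+182,m["mu20"]/m["m00"],m["mu02"]/m["m00"],m["mu11"]/m["m00"])
E
python3 plan.py .45,.30,.225,110,8 .50,0,.225,55,6 .483,-.297,.16,4.6,7
```

```text
305.39431912546826 185.23948760704252 5.679098935463271 2.9278865989799288 0.14783778880417298
{'time': 0.1, 'position': [0.1987, 0.6184, 0.2216], 'tool_rot': [-0.4862, -3.1035, 0.0027], 'ft_force': [-0.6447, -0.5964, -0.0181], 'grip_width': 0.9976, 'grip_force': 0.0, 'joint_positions': [-1.2459, 0.3218, -0.0701, 1.4515, 0.0226, 1.3708, -0.0569]}
yaw 162.19 tilt [-0.0005 -0.0017]
.45,.30,.225,110,8 
  [[-0.042, -0.028, -0.0, np.float64(6.5)], [-0.045, -0.024, -0.001, np.float64(6.5)], [-0.047, -0.018, -0.0, np.float64(6.6)], [-0.05, -0.012, -0.001, np.float64(6.5)], [-0.05, -0.007, -0.0, np.float64(6.5)], [-0.05, -0.001, -0.001, np.float64(6.5)], [-0.051, 0.004, -0.0, np.float64(6.6)], [-0.05, 0.011, -0.0, np.float64(6.5)]]
.50,0,.225,55,6 
  [[-0.05, -0.009, -0.0, np.float64(9.2)], [-0.05, -0.002, -0.0, np.float64(9.1)], [-0.051, 0.007, -0.0, np.float64(9.2)], [-0.048, 0.015, -0.0, np.float64(9.2)], [-0.045, 0.022, -0.0, np.float64(9.1)], [-0.042, 0.029, -0.0, np.float64(9.2)]]
.483,-.297,.16,4.6,7 
  [[-0.036, 0.022, 0.009, np.float64(7.2)], [-0.033, 0.027, 0.009, np.float64(7.2)], [-0.029, 0.031, 0.01, np.float64(7.2)], [-0.026, 0.034, 0.009, np.float64(7.2)], [-0.021, 0.037, 0.009, np.float64(7.2)], [-0.016, 0.039, 0.009, np.float64(7.2)], [-0.011, 0.041, 0.01, np.float64(7.2)]]
```

```bash
python3 -m handwheel '[[0.087,-0.042,-0.028,0,0,0,6.5],[0.087,-0.045,-0.024,-0.001,0,0,6.5],[0.087,-0.047,-0.018,0,0,0,6.6],[0.087,-0.05,-0.012,-0.001,0,0,6.5],[0.087,-0.05,-0.007,0,0,0,6.5],[0.087,-0.05,-0.001,-0.001,0,0,6.5],[0.087,-0.051,0.004,0,0,0,6.6],[0.087,-0.05,0.011,0,0,0,6.5],[0.087,-0.05,-0.009,0,0,0,9.2],[0.087,-0.05,-0.002,0,0,0,9.1],[0.087,-0.051,0.007,0,0,0,9.2],[0.087,-0.048,0.015,0,0,0,9.2]]' 20
python3 plan.py  .49,-.15,.2,30,5 .483,-.297,.12,4.6,6
```

```text
time: 1.6
position: [0.4835, 0.0986, 0.2253]
tool_rot: [-2.525, -1.868, 0.0]
ft_force: [1.0, 0.5, 0.1]
grip_width: 1.001
grip_force: 0.0
{'time': 1.6, 'position': [0.4835, 0.0986, 0.2253], 'tool_rot': [-2.5254, -1.8683, 0.0001], 'ft_force': [0.9972, 0.472, 0.1431], 'grip_width': 1.0014, 'grip_force': 0.0, 'joint_positions': [-0.7011, -0.0286, 0.4409, 1.8387, 0.0124, 1.3289, -0.5602]}
yaw 72.99 tilt [-0.0002  0.0002]
.49,-.15,.2,30,5 
  [[-0.047, 0.016, 0.005, np.float64(8.6)], [-0.044, 0.022, 0.005, np.float64(8.6)], [-0.041, 0.03, 0.005, np.float64(8.6)], [-0.035, 0.034, 0.005, np.float64(8.6)], [-0.03, 0.04, 0.005, np.float64(8.6)]]
.483,-.297,.12,4.6,6 
  [[-0.013, 0.021, 0.013, np.float64(4.2)], [-0.012, 0.021, 0.014, np.float64(4.3)], [-0.01, 0.023, 0.013, np.float64(4.2)], [-0.009, 0.023, 0.014, np.float64(4.2)], [-0.006, 0.023, 0.013, np.float64(4.3)], [-0.005, 0.024, 0.013, np.float64(4.2)]]
```

```bash
python3 -m handwheel '[[0.087,-0.047,0.016,0.005,0,0,8.6],[0.087,-0.044,0.022,0.005,0,0,8.6],[0.087,-0.041,0.03,0.005,0,0,8.6],[0.087,-0.035,0.034,0.005,0,0,8.6],[0.087,-0.03,0.04,0.005,0,0,8.6],[0.087,-0.013,0.021,0.013,0,0,4.2],[0.087,-0.012,0.021,0.014,0,0,4.3],[0.087,-0.01,0.023,0.013,0,0,4.2],[0.087,-0.009,0.023,0.014,0,0,4.2],[0.087,-0.006,0.023,0.013,0,0,4.3],[0.087,-0.005,0.024,0.013,0,0,4.2],[0.087,0,0,0,0,0,0]]' 20
python3 plan.py  .483,-.297,.026,4.6,3
```

```text
time: 3.1
position: [0.484, -0.2954, 0.1185]
tool_rot: [-3.139, -0.13, 0.006]
ft_force: [0.3, -0.2, 0.6]
grip_width: 1.005
grip_force: 0.0
{'time': 3.1, 'position': [0.484, -0.2954, 0.1185], 'tool_rot': [-3.1386, -0.1304, 0.006], 'ft_force': [0.2851, -0.2376, 0.6087], 'grip_width': 1.0049, 'grip_force': 0.0, 'joint_positions': [-0.2172, 0.2898, 0.8376, 1.8122, -0.2329, 1.1461, -0.7905]}
yaw 4.76 tilt [-0.0038  0.0001]
.483,-.297,.026,4.6,3 
  [[-0.0, 0.001, 0.031, np.float64(0.1)], [-0.001, 0.0, 0.031, np.float64(0.0)], [-0.0, 0.001, 0.031, np.float64(0.1)]]
```

```bash
python3 -m handwheel '[[0.087,0,0.001,0.025,0,0,0],[0.087,-0.001,0,0.025,0,0,0],[0.087,0,0,0.025,0,0,0],[0.087,0,0,0.018,0,0,0],[0.087,0,0,0,0,0,0],[0.045,0,0,0,0,0,0],[0.045,0,0,0,0,0,0],[0.045,0,0,0,0,0,0],[0.045,0,0,0,0,0,0],[0.045,0,0,0,0,0,0],[0.045,0,0,-0.01,0,0,0],[0.045,0,0,-0.02,0,0,0]]' 20
python3 plan.py .483,-.297,.18,4.6,3  .538,-.013,.18,4.6,6
```

```text
time: 4.6
position: [0.4838, -0.2953, 0.0577]
tool_rot: [-3.138, -0.134, 0.003]
ft_force: [0.9, 0.1, -1.5]
grip_width: 0.591
grip_force: 19.7
{'time': 4.6, 'position': [0.4838, -0.2953, 0.0577], 'tool_rot': [-3.1378, -0.1339, 0.0033], 'ft_force': [0.928, 0.0624, -1.5098], 'grip_width': 0.5908, 'grip_force': 19.668, 'joint_positions': [-0.1779, 0.3684, 0.8044, 1.8669, -0.3057, 1.0364, -0.7338]}
yaw 4.89 tilt [-0.0022  0.0009]
.483,-.297,.18,4.6,3 
  [[-0.0, 0.001, -0.041, np.float64(0.1)], [-0.001, 0.0, -0.041, np.float64(0.1)], [0.0, 0.001, -0.04, np.float64(0.1)]]
.538,-.013,.18,4.6,6 
  [[0.013, -0.047, -0.0, np.float64(-0.0)], [0.013, -0.046, -0.0, np.float64(-0.0)], [0.013, -0.047, -0.0, np.float64(-0.0)], [0.013, -0.046, -0.0, np.float64(-0.0)], [0.013, -0.047, -0.0, np.float64(-0.0)], [0.013, -0.046, -0.0, np.float64(-0.0)]]
```

```bash
python3 -m handwheel '[[0.045,0,0,-0.04,0,0,0],[0.045,0,0,-0.04,0,0,0],[0.045,0,0,-0.04,0,0,0],[0.045,0.01,-0.04,0,0,0,0],[0.045,0.013,-0.047,0,0,0,0],[0.045,0.013,-0.047,0,0,0,0],[0.045,0.013,-0.047,0,0,0,0],[0.045,0.013,-0.047,0,0,0,0],[0.045,0.013,-0.035,0,0,0,0],[0.045,0.003,-0.015,0,0,0,0],[0.045,0,0,0,0,0,0]]' 20
python3 - <<'E'
from h import *
im,d,*_=grab("scene"); cv2.imwrite("pics/s1.png",cv2.resize(im[130:280,220:420],(800,600),interpolation=cv2.INTER_CUBIC))
E
python3 plan.py .538,-.0135,.0455,4.6,4
```

```text
time: 5.98
position: [0.5386, -0.0122, 0.1781]
tool_rot: [3.138, 0.136, 0.0]
ft_force: [-0.7, -0.6, -1.3]
grip_width: 0.589
grip_force: 19.7
{'time': 6.025, 'position': [0.5384, -0.0138, 0.178], 'tool_rot': [3.1379, 0.1321, 0.0002], 'ft_force': [-0.0147, -0.469, -2.82], 'grip_width': 0.5888, 'grip_force': 19.667, 'joint_positions': [-0.6487, 0.1211, 0.676, 1.8108, -0.0791, 1.237, -1.4369]}
yaw 4.82 tilt [ 0.0002 -0.0009]
.538,-.0135,.0455,4.6,4 
  [[-0.0, -0.0, 0.033, np.float64(0.1)], [-0.0, -0.0, 0.033, np.float64(0.0)], [-0.0, -0.0, 0.033, np.float64(0.1)], [-0.0, -0.0, 0.033, np.float64(0.0)]]
```

View pics/s1.png

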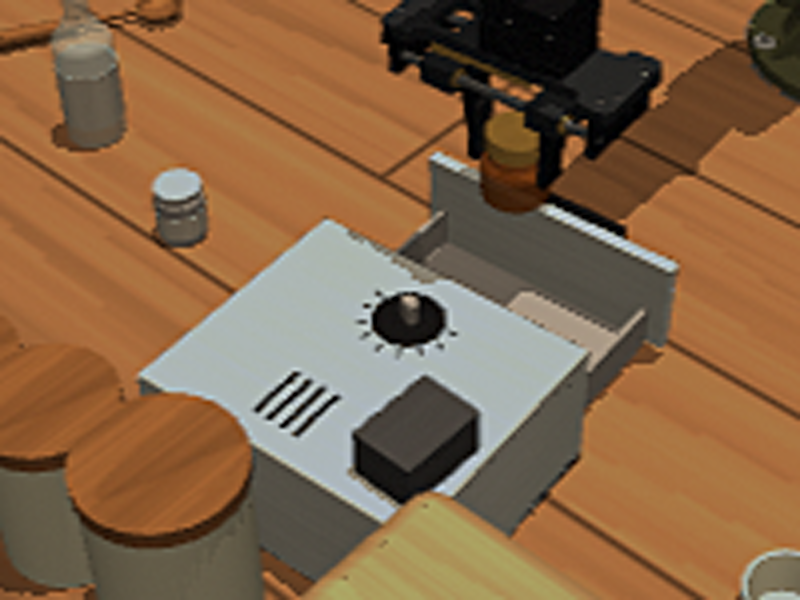

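The jar is held upright over the drawer tray, at about (513,165) in the crop. Lower it and release.

```bash
python3 -m handwheel '[[0.045,0,0,0.04,0,0,0],[0.045,0,0,0.04,0,0,0],[0.045,0,0,0.03,0,0,0],[0.045,0,0,0.015,0,0,0],[0.045,0,0,0.004,0,0,0],[0.045,0,0,0.003,0,0,0],[0.045,0,0,0.002,0,0,0],[0.045,0,0,0,0,0,0]]' 20
```

```text
time: 7.02
position: [0.5391, -0.012, 0.0441]
tool_rot: [-3.138, -0.134, -0.002]
ft_force: [0.8, 0.5, -1.3]
grip_width: 0.591
grip_force: 19.7
```

```bash
python3 -m handwheel '[[0.045,0,0,0.001,0,0,0],[0.045,0,0,0.001,0,0,0],[0.045,0,0,0,0,0,0]]' 20
python3 -m handwheel '[[0.08,0,0,0,0,0,0],[0.08,0,0,0,0,0,0],[0.08,0,0,0,0,0,0],[0.08,0,0,-0.01,0,0,0],[0.08,0,0,-0.03,0,0,0],[0.08,0,0,-0.045,0,0,0],[0.08,0,0,-0.045,0,0,0],[0.0,-0.05,0,0,0,0,0],[0.0,-0.05,0,0,0,0,0],[0.0,0,0,0,0,0,0]]'
python3 - <<'E'
from h import *
im,d,*_=grab("scene"); a=cv2.resize(im[130:250,250:400],(600,480),interpolation=cv2.INTER_CUBIC)
im,d,*_=grab("top"); np.save("top1.npy",d);cv2.imwrite("pics/top1.png",im); cv2.imwrite("pics/s2.png",a)
E
python3 plan.py .438,-.021,.075,4.6,3
```

```text
time: 7.4
position: [0.5407, -0.0119, 0.0437]
tool_rot: [-3.138, -0.134, -0.006]
ft_force: [-1.3, 0.6, 9.0]
grip_width: 0.592
grip_force: 20.4
time: 8.65
position: [0.4363, -0.0207, 0.1719]
tool_rot: [-3.135, -0.134, -0.0]
ft_force: [0.8, 0.5, -0.3]
grip_width: 0.663
grip_force: 0.0
{'time': 8.75, 'position': [0.4396, -0.0205, 0.1724], 'tool_rot': [-3.137, -0.134, -0.004], 'ft_force': [0.6683, -0.0051, 0.7099], 'grip_width': 0.5755, 'grip_force': 0.0, 'joint_positions': [-0.7098, -0.1528, 0.6486, 2.0316, 0.0959, 1.231, -1.5841]}
yaw 4.89 tilt [0.0025 0.0018]
.438,-.021,.075,4.6,3 
  [[-0.001, 0.0, 0.032, np.float64(0.1)], [-0.0, 0.0, 0.033, np.float64(0.1)], [-0.001, 0.0, 0.032, np.float64(0.1)]]
```

View pics/s2.png

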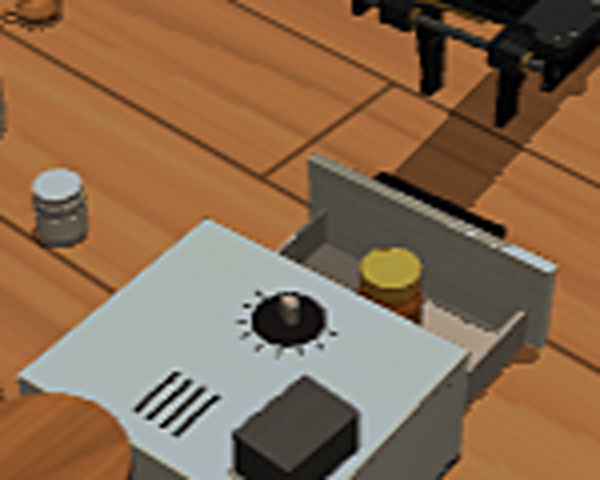

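Jar stands upright in the drawer, lid at (390,270) in the crop. Now push on the lip.

```bash
python3 -m handwheel '[[0,-0.006,0,0,0,0,0],[0,0,0,0.03,0,0,0],[0,0,0,0.035,0,0,0],[0,0,0,0.029,0,0,0],[0,0.004,0,0,0,0,0],[0,0.006,0,0,0,0,0],[0,0.006,0,0,0,0,0],[0,0.006,0,0,0,0,0],[0,0.006,0,0,0,0,0],[0,0.008,0,0,0,0,0],[0,0.008,0,0,0,0,0],[0,0.008,0,0,0,0,0]]'
```

```text
time: 10.25
position: [0.4854, -0.0168, 0.0775]
tool_rot: [3.139, 0.134, -0.0]
ft_force: [-1.2, -0.8, 0.9]
grip_width: 0.005
grip_force: 0.9
```

```bash
python3 -m handwheel '[[0,0.008,0,0,0,0,0],[0,0.008,0,0,0,0,0],[0,0.008,0,0,0,0,0],[0,0.008,0,0,0,0,0],[0,0.008,0,0,0,0,0],[0,0.008,0,0,0,0,0],[0,0.008,0,0,0,0,0],[0,0.006,0,0,0,0,0],[0,0.005,0,0,0,0,0],[0,0.004,0,0,0,0,0],[0,0.003,0,0,0,0,0],[0,0,0,0,0,0,0]]'
```

```text
time: 11.75
position: [0.5592, -0.01, 0.0777]
tool_rot: [-3.138, -0.134, -0.002]
ft_force: [-0.5, -0.1, 0.3]
grip_width: 0.004
grip_force: 0.1
```

```bash
python3 -m handwheel '[[0,0.003,0,0,0,0,0],[0,0.003,0,0,0,0,0]]'
python3 - <<'E'
from h import *
im,d,K,R,t=grab("scene"); P=cloud(d,K,R,t)
yaw=np.deg2rad(4.63); ex=np.array([np.cos(yaw),np.sin(yaw)])
a=(P[...,2]>.088)&(P[...,2]<.104)&(P[...,0]>.5)&(P[...,0]<.63)&(P[...,1]>.03)&(P[...,1]<.12); print(np.histogram((P[a][:,:2]-[.667,-.0025])@ex,10))
E
```

```text
time: 12.0
position: [0.5647, -0.0095, 0.0777]
tool_rot: [-3.138, -0.135, -0.0]
ft_force: [-1.6, 0.3, 0.5]
grip_width: 0.002
grip_force: 0.8
(array([10, 12, 15, 26,  2,  0,  4,  4,  3,  8]), array([-0.09105552, -0.08477759, -0.07849966, -0.07222173, -0.0659438 ,
       -0.05966587, -0.05338794, -0.04711   , -0.04083207, -0.03455414,
       -0.02827621]))
```

```bash
python3 -m handwheel '[[0,0.003,0,0,0,0,0],[0,0.003,0,0,0,0,0],[0,0.003,0,0,0,0,0],[0,0.003,0,0,0,0,0]]'; python3 -m handwheel '[[0,0.002,0,0,0,0,0],[0,0.002,0,0,0,0,0]]'
```

```text
time: 12.55
position: [0.5751, -0.0088, 0.0774]
tool_rot: [-3.138, -0.134, 0.006]
ft_force: [-10.1, -0.0, 8.5]
grip_width: 0.006
grip_force: 5.2
time: 12.8
position: [0.5751, -0.0088, 0.0773]
tool_rot: [-3.137, -0.133, 0.02]
ft_force: [-20.7, 0.7, 17.0]
grip_width: 0.005
grip_force: 10.2
```

```bash
python3 -m handwheel '[[0,-0.015,0,0,0,0,0],[0,-0.015,0,0,0,0,0],[0.05,-0.02,0,-0.03,0,0,0],[0.05,-0.03,0,-0.05,0,0,0],[0.05,0,0,-0.03,0,0,0],[0.05,0,0,0,0,0,0]]'
python3 - <<'E'
from h import *
im,d,K,R,t=grab("scene"); cv2.imwrite("pics/s3.png",cv2.resize(im[150:290,260:470],(800,533),interpolation=cv2.INTER_CUBIC))
P=cloud(d,K,R,t)
m=(P[...,0]>.4)&(P[...,0]<.48)&(P[...,1]>.23)&(P[...,1]<.32)&(P[...,2]>.029); q=P[m][:,:2]; vx,vy,x0,y0=cv2.fitLine(q.astype(np.float32),cv2.DIST_HUBER,0,.01,.01).ravel(); print(" bar",np.rad2deg(np.arctan2(vy,vx)),x0,y0, np.percentile((q-[x0,y0])@[vx,vy],[0,100]))
E
python3 plan.py .4305,.271,.16,19.3,6
```

```text
time: 13.55
position: [0.5024, -0.0152, 0.1902]
tool_rot: [-3.136, -0.134, -0.011]
ft_force: [0.7, -0.3, 0.3]
grip_width: 0.37
grip_force: 0.0
 bar 18.096874 0.43165338 0.27200118 [-0.02055868  0.02226394]
{'time': 13.6, 'position': [0.5014, -0.0152, 0.1885], 'tool_rot': [-3.1371, -0.1344, -0.0054], 'ft_force': [-0.6213, -0.5617, 0.0229], 'grip_width': 0.4192, 'grip_force': 0.0, 'joint_positions': [-0.7354, 0.0062, 0.7245, 1.8836, -0.0061, 1.25, -1.4942]}
yaw 4.91 tilt [0.0033 0.0017]
.4305,.271,.16,19.3,6 
  [[-0.008, -0.049, 0.005, np.float64(-2.4)], [-0.005, -0.048, 0.004, np.float64(-2.4)], [-0.004, -0.049, 0.005, np.float64(-2.4)], [-0.001, -0.05, 0.005, np.float64(-2.4)], [0.0, -0.049, 0.005, np.float64(-2.4)], [0.003, -0.049, 0.004, np.float64(-2.4)]]
```

View pics/s3.png

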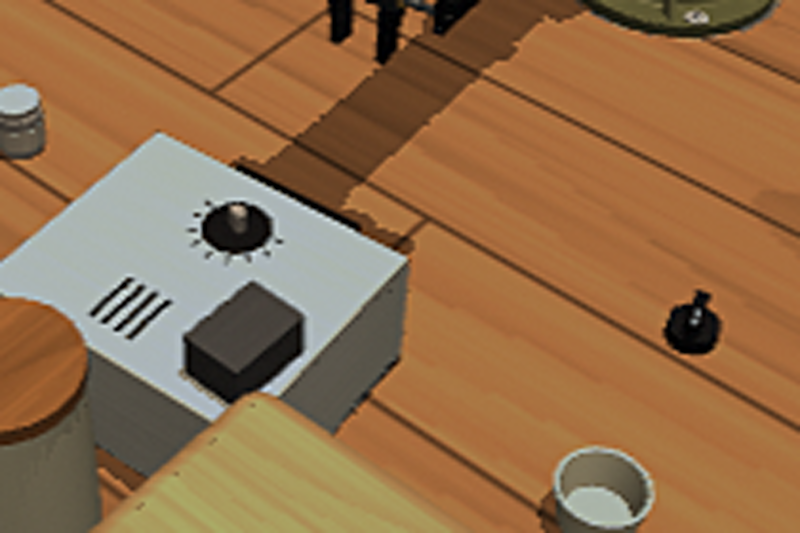

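Drawer is shut: the lip now lies right along the plate edge at (300,195). The knob at (692,327) is untouched, so I'll go there.

```bash
python3 -m handwheel '[[0.05,-0.008,-0.049,0.005,0,0,-2.4],[0.05,-0.005,-0.048,0.004,0,0,-2.4],[0.05,-0.004,-0.049,0.005,0,0,-2.4],[0.05,-0.001,-0.05,0.005,0,0,-2.4],[0.05,0,-0.049,0.005,0,0,-2.4],[0.05,0.003,-0.049,0.004,0,0,-2.4],[0.05,0,0,0.03,0,0,0],[0.05,0,0,0.03,0,0,0],[0.05,0,0,0,0,0,0]]'
python3 plan.py .431,.2715,.06,18.8,1 .431,.2715,.02,18.8,2
```

```text
time: 14.72
position: [0.4279, 0.2693, 0.096]
tool_rot: [3.093, 0.526, -0.009]
ft_force: [0.2, -0.5, -0.1]
grip_width: 0.572
grip_force: 0.0
{'time': 14.725, 'position': [0.4279, 0.2693, 0.096], 'tool_rot': [3.0929, 0.5256, -0.0094], 'ft_force': [0.2187, -0.5134, -0.0939], 'grip_width': 0.572, 'grip_force': 0.0, 'joint_positions': [-1.019, 0.1259, 0.4318, 1.9648, -0.0582, 1.0704, -1.796]}
yaw 19.29 tilt [-0.0052 -0.0053]
.431,.2715,.06,18.8,1 
  [[0.0036, -0.0011, 0.036, np.float64(0.5)]]
.431,.2715,.02,18.8,2 
  [[0.0, 0.0, 0.02, np.float64(-0.0)], [0.0, 0.0, 0.02, np.float64(-0.0)]]
```

```bash
python3 -m handwheel '[[0.05,0.003,-0.001,0.03,0,0,0.5],[0.05,0,0,0.03,0,0,0],[0.05,0,0,0.012,0,0,0],[0.05,0,0,0.005,0,0,0],[0.05,0,0,0,0,0,0],[0.0,0,0,0,0,0,0],[0.0,0,0,0,0,0,0],[0.0,0,0,0,0,0,0],[0.0,0,0,0,0,0,0],[0.0,0,0,0,0,0,0]]' 45; python3 plan.py .431,.2715,.02,18.8,1
```

```text
time: 15.98
position: [0.4329, 0.2732, 0.0226]
tool_rot: [-3.099, -0.513, -0.0]
ft_force: [-0.1, -0.4, 1.4]
grip_width: 0.132
grip_force: 45.0
{'time': 15.975, 'position': [0.4329, 0.2732, 0.0226], 'tool_rot': [-3.0994, -0.5129, -0.0002], 'ft_force': [-0.1137, -0.3502, 1.3685], 'grip_width': 0.1323, 'grip_force': 45.0002, 'joint_positions': [-0.9985, 0.2374, 0.4236, 2.0157, -0.1225, 0.9123, -1.753]}
yaw 18.79 tilt [0.0001 0.0001]
.431,.2715,.02,18.8,1 
  [[-0.0023, 0.001, 0.0026, np.float64(-0.0)]]
```

```bash
python3 -m handwheel '[[0,0,0,-0.01,0,0,0],[0,0,0,-0.03,0,0,0],[0,0,0,-0.05,0,0,0],[0,0,0,-0.05,0,0,0],[0,0,0,-0.045,0,0,0]]'; python3 plan.py .670,-.0025,.185,0,8
```

```text
time: 16.6
position: [0.433, 0.2731, 0.2102]
tool_rot: [-3.098, -0.512, -0.002]
ft_force: [0.6, 0.4, -0.4]
grip_width: 0.135
grip_force: 45.0
{'time': 16.6, 'position': [0.433, 0.2731, 0.2102], 'tool_rot': [-3.0985, -0.5122, -0.0022], 'ft_force': [0.5917, 0.4478, -0.4102], 'grip_width': 0.1346, 'grip_force': 44.9994, 'joint_positions': [-1.0421, 0.024, 0.4373, 1.8222, -0.0109, 1.296, -1.845]}
yaw 18.77 tilt [0.0012 0.0013]
.670,-.0025,.185,0,8 
  [[0.017, 0.042, 0.003, np.float64(2.3)], [0.019, 0.042, 0.003, np.float64(2.4)], [0.02, 0.04, 0.003, np.float64(2.3)], [0.022, 0.04, 0.004, np.float64(2.4)], [0.024, 0.039, 0.003, np.float64(2.3)], [0.025, 0.038, 0.003, np.float64(2.4)], [0.026, 0.036, 0.003, np.float64(2.3)], [0.029, 0.036, 0.003, np.float64(2.4)]]
```

```bash
python3 -m handwheel '[[0,0.017,0.042,0.003,0,0,2.3],[0,0.019,0.042,0.003,0,0,2.4],[0,0.02,0.04,0.003,0,0,2.3],[0,0.022,0.04,0.004,0,0,2.4],[0,0.024,0.039,0.003,0,0,2.3],[0,0.025,0.038,0.003,0,0,2.4],[0,0.026,0.036,0.003,0,0,2.3],[0,0.029,0.036,0.003,0,0,2.4],[0,0,0,0,0,0,0]]'
python3 - <<'E'
from h import *
s=st(); im,d,K,R,t=grab("scene"); cv2.imwrite("pics/s4full.png",im); np.save("s4.npy",d)
cv2.imwrite("pics/s4.png",cv2.resize(im[160:240,275:375],(800,600),interpolation=cv2.INTER_CUBIC))
X=np.array(s["position"]); 
for a in((0,0,-.0226),(-.0025,0,-.0226),(.0185,0,-.0226),(-.0235,0,-.0226)): print(a,(proj(K,R,t,X+a)-[275,160])*[8,7.5])
E
```

```text
time: 17.73
position: [0.6711, -0.0074, 0.1824]
tool_rot: [3.138, -0.01, -0.0]
ft_force: [-0.2, -0.5, -0.4]
grip_width: 0.132
grip_force: 45.0
{'time': 17.725, 'position': [0.6711, -0.0074, 0.1824], 'tool_rot': [3.1377, -0.0103, -0.0002], 'ft_force': [-0.2422, -0.472, -0.3677], 'grip_width': 0.132, 'grip_force': 44.9994, 'joint_positions': [-0.5416, 0.4482, 0.6956, 1.4694, -0.2862, 1.3282, -1.4035]}
(0, 0, -0.0226) [356.58035106 296.6503663 ]
(-0.0025, 0, -0.0226) [361.35803286 293.19524347]
(0.0185, 0, -0.0226) [320.86661683 322.47781649]
(-0.0235, 0, -0.0226) [401.04374534 264.49533895]
```

View pics/s4.png

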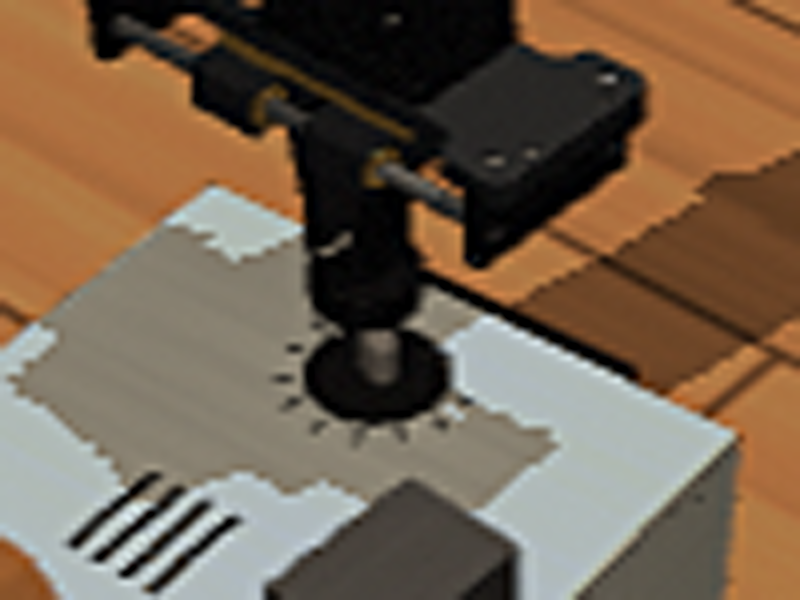

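Run:
```python
from h import *
from scipy.optimize import least_squares
im=cv2.imread("pics/s4full.png").mean(2); c=ctrl.camera_info("scene"); K,R,t=[np.array(c[k]) for k in("intrinsics","R","t")]
print(im[192:206,310:332].astype(int))
def cross(a,th=60):  # subpixel first crossing from outside(bright) to dark
    for i in range(len(a)-1):
        if a[i]>=th>a[i+1]: return i+(a[i]-th)/(a[i]-a[i+1])
L=[];Rr=[]
for v in range(195,201):
    l=cross(im[v,305:322]); r=cross(im[v,325+10:316:-1]); L.append(None if l is None else round(305+l,2)); Rr.append(None if r is None else round(335-r,2))
print(L,Rr)
bt=[round(212-cross(im[206:190:-1,u])-6,2) if cross(im[206:190:-1,u]) else None for u in (315,316,317,324,325,326)]; print("bottom",bt)
X=np.array([.6711,-.0074,.1824-.0226])
for off in(0,-.0025,-.004):
    th=np.linspace(0,2*np.pi,90); lo=np.array([proj(K,R,t,X+[off+.021*np.cos(a),.021*np.sin(a),0]) for a in th]); hi=np.array([proj(K,R,t,X+[off+.021*np.cos(a),.021*np.sin(a),.016]) for a in th])
    print(off,"bottom max row",lo[lo[:,1].argmax()].round(2),"cols lo",lo[:,0].min().round(2),lo[:,0].max().round(2),"hi",hi[:,0].min().round(2),hi[:,0].max().round(2))
```

```text
[[110 119 114  13   0   1  40  86  62   2   3   5   6   3   8   0  48 108
  125 120 120 127]
 [120 126 119  50  35 101 101  23   4   8   4   2   3   6   4   2   1  64
  131 120 121 124]
 [120 125 126  90   2  17   0   1   7   6   4   2   6   4   7   6   0  27
   82 125 119 122]
 [122 124 117  54   0   3   5   3   1   8   3   2   1   5   8  12   5  35
   94 133 124 123]
 [122 126 119  50   0   4   7   8   4   8   7   5   4   9  13  13  10   1
    7  54 109 131]
 [123 126 119  53   0   2   7   6   6   4   4   7  10  14  13   8  10   5
    0   0   0  51]
 [122 125 118  50   0   0   9   4   9  12  14  13  12  14  14   9   5  37
   85  79   0   0]
 [121 124 121  85   0   3   7  16  11  12  11  10  12  11  13   5   0  50
  119 147 140  73]
 [123 123 128 121   0   1   3   3   4  12  18  10   3   4   0   2   0  69
  142 133 134 141]
 [124 124 129 122  51   0   4   2   4   7   6   5   9   1   3   0  25  88
  134 128 129 131]
 [125 125 128 125  95  56   0   0   5   7  10   3   3   1   1  32  97 143
  133 128 126 127]
 [123 126 128 116  56  80 103  31   1   5   0   0   0   0  15  72 130 146
  135 129 128 123]
 [124 125 127 132 132 100  78  74   4  19  54  84  90  95  33   0   8  62
  118 137 123 144]
 [126 129 130 135 127  59   0   5   8  22  60  98 103  97  62   3   6   0
   25  90 158 198]]
[np.float64(312.92), np.float64(312.86), np.float64(312.9), np.float64(312.85), np.float64(313.3), np.float64(313.5)] [np.float64(327.42), np.float64(329.1), np.float64(331.16), np.float64(333.14), np.float64(327.14), np.float64(326.86)]
bottom [np.float64(202.15), np.float64(202.58), np.float64(203.66), np.float64(204.93), np.float64(202.69), np.float64(201.48)]
0 bottom max row [319.36 204.75] cols lo 312.09 327.07 hi 311.92 327.05
-0.0025 bottom max row [319.97 204.28] cols lo 312.69 327.66 hi 312.53 327.64
-0.004 bottom max row [320.33 203.99] cols lo 313.06 328.01 hi 312.9 328.0
```

```bash
python3 -m handwheel '[[0,0,-0.003,0,0,0,0],[0,0,-0.003,0,0,0,0],[0,0,0,0,0,0,0],[0,0,0,0.008,0,0,0],[0,0,0,0.008,0,0,0],[0,0,0,0,0,0,0]]'; python3 plan.py .6707,-.0015,.164,0,1
```

```text
time: 18.52
position: [0.6696, 0.0037, 0.1652]
tool_rot: [3.141, -0.0, -0.003]
ft_force: [0.4, 0.0, -0.2]
grip_width: 0.133
grip_force: 45.0
{'time': 18.525, 'position': [0.6696, 0.0037, 0.1652], 'tool_rot': [3.1414, -0.0004, -0.0033], 'ft_force': [0.3649, 0.0438, -0.1683], 'grip_width': 0.1326, 'grip_force': 44.9993, 'joint_positions': [-0.5517, 0.4565, 0.6861, 1.4925, -0.2937, 1.2997, -1.4075]}
yaw -0.02 tilt [-0.0021 -0.0002]
.6707,-.0015,.164,0,1 
  [[0.0011, 0.0052, 0.0012, np.float64(-0.0)]]
```

```bash
cat > disc.py <<'E'
from h import *
from scipy.optimize import least_squares
def cross(a,th=60):
    for i in range(len(a)-1):
        if a[i]>=th>a[i+1]: return i+(a[i]-th)/(a[i]-a[i+1])
for k in range(3):
    s=ctrl.get_state(); im,d,K,R,t=grab("scene"); g=im.mean(2); X=np.array(s["position"]); zb=X[2]-.0226
    S=np.array([.6682,-.0015,zb]); u0,v0=proj(K,R,t,S+[0,0,.004]); vs=[int(round(v0))+i for i in(-1,0,1)]; uc=int(round(u0))
    l=[uc-16+cross(g[v,uc-16:uc+1]) for v in vs]; r=[uc+16-cross(g[v,uc+16:uc-1:-1]) for v in vs]
    lo=np.array([proj(K,R,t,S+[.021*np.cos(a),.021*np.sin(a),0]) for a in np.linspace(0,6.283,90)])
    print(s["time"],X.round(4),"rows",vs,np.round(l,2),np.round(r,2),"if on axis:",lo[:,0].min().round(2),lo[:,0].max().round(2))
cv2.imwrite("pics/s5.png",im)
E
python3 disc.py
```

```text
18.525 [0.6696 0.0037 0.1652] rows [202, 203, 204] [316.52 313.82 316.07] [330.88 330.76 330.76] if on axis: 314.49 329.34
18.575 [0.6699 0.0036 0.1658] rows [202, 203, 204] [316.53 313.82 316.08] [330.76 330.77 330.76] if on axis: 314.48 329.34
18.625 [0.6702 0.0036 0.1663] rows [202, 203, 204] [316.33 313.83 316.09] [330.76 330.77 330.82] if on axis: 314.48 329.34
```

```bash
python3 -m handwheel '[[0,0.001,0.003,0,0,0,0],[0,0,0.0025,0,0,0,0],[0,0,0,0,0,0,0],[0,0,0,0,0,0,0]]'; python3 disc.py | tail -1;  python3 -m handwheel '[[0,0,0,0.002,0,0,0],[0,0,0,0.002,0,0,0],[0,0,0,0.002,0,0,0],[0,0,0,0.002,0,0,0],[0,0,0,0,0,0,0]]'
```

```text
time: 19.18
position: [0.6714, -0.0017, 0.1666]
tool_rot: [-3.141, 0.0, -0.0]
ft_force: [0.3, -0.3, -0.1]
grip_width: 0.133
grip_force: 45.0
19.275 [ 0.6714 -0.0016  0.1666] rows [202, 203, 204] [314.45 313.84 315.05] [328.87 328.85 328.88] if on axis: 314.48 329.34
time: 19.95
position: [0.6714, -0.0018, 0.1584]
tool_rot: [3.142, -0.0, 0.0]
ft_force: [0.7, 0.6, -1.2]
grip_width: 0.133
grip_force: 45.0
```

```bash
python3 -m handwheel '[[0,0,0,0.0015,0,0,0],[0,0,0,0.0015,0,0,0],[0,0,0,0,0,0,0]]';  python3 -m handwheel '[[0,0,0,0.0015,0,0,0],[0,0,0,0.0015,0,0,0],[0,0,0,0,0,0,0]]'
```

```text
time: 20.32
position: [0.6714, -0.0017, 0.1555]
tool_rot: [-3.142, -0.0, -0.0]
ft_force: [0.9, -0.2, -0.3]
grip_width: 0.131
grip_force: 45.0
time: 20.7
position: [0.6714, -0.0018, 0.1525]
tool_rot: [-3.142, 0.0, -0.0]
ft_force: [1.6, -0.5, 0.0]
grip_width: 0.13
grip_force: 45.0
```

```bash
python3 -m handwheel '[[0,0,0,0.0015,0,0,0],[0,0,0,0.0015,0,0,0],[0,0,0,0,0,0,0]]';  python3 -m handwheel '[[0,0,0,0.0015,0,0,0],[0,0,0,0.0015,0,0,0],[0,0,0,0,0,0,0]]'; python3 -m handwheel '[[0,0,0,0.0015,0,0,0],[0,0,0,0.0015,0,0,0],[0,0,0,0,0,0,0]]'
```

```text
time: 21.08
position: [0.6715, -0.0018, 0.1497]
tool_rot: [-3.142, 0.0, -0.001]
ft_force: [0.5, -0.5, 0.9]
grip_width: 0.128
grip_force: 45.0
time: 21.45
position: [0.6715, -0.0018, 0.1471]
tool_rot: [-3.141, 0.0, -0.001]
ft_force: [-1.2, 0.2, 5.2]
grip_width: 0.13
grip_force: 45.0
time: 21.82
position: [0.6716, -0.0018, 0.1446]
tool_rot: [-3.141, 0.0, -0.001]
ft_force: [-1.7, 0.5, 6.3]
grip_width: 0.132
grip_force: 45.0
```

```bash
python3 -m handwheel '[[0,0,0,0.0015,0,0,0],[0,0,0,0.001,0,0,0],[0,0,0,0,0,0,0],[0,0,0,0,0,0,0]]'; python3 -m handwheel '[[0,0,0,0.001,0,0,0],[0,0,0,0,0,0,0],[0,0,0,0,0,0,0],[0,0,0,0,0,0,0]]'
python3 - <<'E'
from h import *
im,d,*_=grab("scene"); cv2.imwrite("pics/s6.png",cv2.resize(im[130:290,250:463],(800,600),interpolation=cv2.INTER_CUBIC)); st()
E
```

```text
time: 22.32
position: [0.6718, -0.0018, 0.1443]
tool_rot: [-3.14, 0.0, -0.003]
ft_force: [-4.7, 0.6, 16.6]
grip_width: 0.134
grip_force: 45.0
time: 22.82
position: [0.6719, -0.0018, 0.1442]
tool_rot: [-3.14, 0.0, -0.003]
ft_force: [-7.1, 0.4, 20.1]
grip_width: 0.128
grip_force: 45.0
{'time': 22.875, 'position': [0.6719, -0.0018, 0.1443], 'tool_rot': [-3.1398, 0.0001, -0.0035], 'ft_force': [-6.8007, 0.5066, 20.457], 'grip_width': 0.1328, 'grip_force': 45.0105, 'joint_positions': [-0.5388, 0.4737, 0.6806, 1.5144, -0.3083, 1.2602, -1.389]}
```

View pics/s6.png

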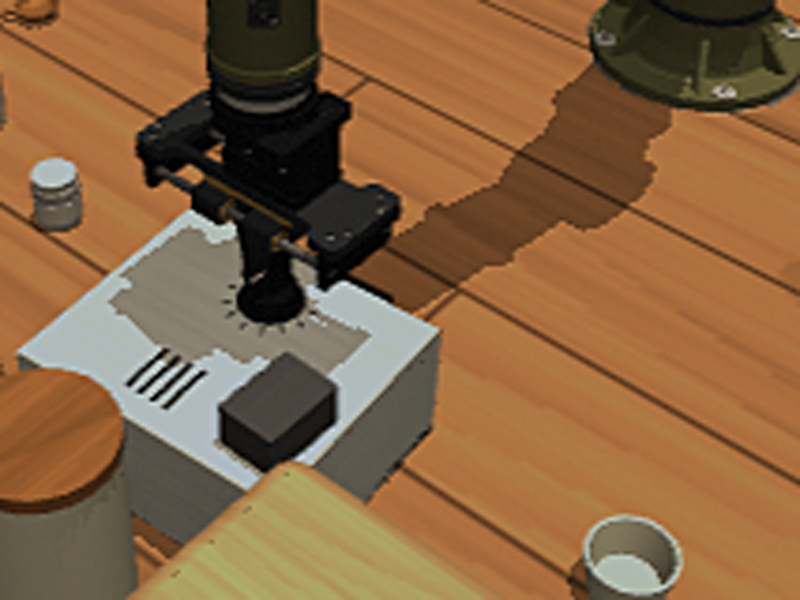

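The knob is flush on the dial at (270,300), at the stop with 20 N. The drawer is still shut and the other things have not moved, so I'll hand it in.

```bash
python3 -c "
from bench import ctrl
print(ctrl.close_job())"
```

```text
the job is handed in; nothing more can be done
None
```

I stood the jar upright in the drawer and slid the drawer shut, then fitted the knob onto the D-shaft; the job was handed in at about 23 s with the arm still pressing it down to its stop at about 20 N.

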